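Unlock the side guide and slide it home

TASK

The side guide of the feed board has to go over to its stop for a wider sheet. With a fingertip against the knurled rim, unscrew the large locking collar counter-clockwise by two full turns (not past two and a quarter, or it comes off its thread), and only then push the guide bar by its free end until it is fully home against the end stop. Leave the collar at two turns, and pick up or disturb none of the things lying around.

Things in the scene. Friction and masses are not known exactly. Their poses are not given: they have to be found in the camera images.
- unit: Side-guide unit of a press feed board, fixed to the table: grey base plate 150 x 370 x 12 mm; a low bridge over its middle (150 mm along x, 50 along y, top 54 mm above the table) carries the collar. Origin on the table under the collar's axis. z up; y along the slideway, from the bar's pushing end (-y) to the end stop (+y); x across. Base reaches from y -210 to +160 mm.
- collar_axis (a point): Fixed point on the vertical axis of the locking collar, 82 mm above the table, half-way up the rim when tight. Collar: big steel disc, 100 mm diameter plus 20 upright ridges 4 mm proud (108 mm over them); rim 24 mm tall, 70 to 94 mm above the table when tight; 34 mm hub, 7 mm high, on top. 16 mm of open space under the rim; nothing stands around it at its height.
- collar (a joint): Unscrewing of the collar, rad: 0 tight (start), grows counter-clockwise seen from above, 6.283 a turn. Dry friction 0.08 N m (1.6 N at the rim); stays where left; rises 3 mm a turn. A raised dark rib on top shows its angle: along the unit's +x at 0. Its thread draws a locking pin out of the guide bar, free at about 1.7 turns.
- guide_end (a point): Centre of the flat upright end face (100 mm wide across the unit, 20 mm tall, 14 to 34 mm above the table, 2 mm over the base plate) of the flat aluminium guide bar, at its free end away from the stop: the face to push, along the unit's +y. Moves with the bar. The base plate reaches 50 mm beyond it at the start.
- stop (a point): Middle of the stop face of the dark end stop, a block 104 mm wide, 20 mm thick, top 42 mm above the table: the bar's other end meets it when home. The bar is 220 mm long.
- guide (a joint): Travel of the guide bar, m: 0 at the start (held by the pin, 1 mm of play), 0.060 fully home against the end stop. Dry friction 3 N; stays where left.
- tin: squat plain metal ink tin, 86 mm diameter, 58 mm tall; loose, not part of the job. Origin at the centre of its underside (hand tools: of their length).
- jar: small screw-top jar, 48 mm diameter, 55 mm tall; loose, not part of the job. Origin at the centre of its underside (hand tools: of their length).
- knife: ink knife (spatula) lying flat; loose, not part of the job. Origin at the centre of its underside (hand tools: of their length).
- tape: roll of card tape lying flat, 90 mm diameter, 24 mm tall; loose, not part of the job. Origin at the centre of its underside (hand tools: of their length).
- wash: white bottle, 68 mm diameter, 170 mm tall; loose, not part of the job. Origin at the centre of its underside (hand tools: of their length).
- pot: open dark metal pot, 76 mm diameter, 85 mm tall; loose, not part of the job. Origin at the centre of its underside (hand tools: of their length).
- wrench: wrench lying flat; loose, not part of the job. Origin at the centre of its underside (hand tools: of their length).

How it is judged:
On the way, in this order (a step that is already met when the one before it is completed fails the run):
1. the collar is unscrewed by two turns (1.85 at least) (value of joint collar above 11.62 rad), for 0.2 s.
2. the guide bar is fully home against its stop (value of joint guide above 0.057 m), for 0.2 s.
At the end, for the whole second after the job is handed in: The collar stands still, unscrewed by 1.85 to 2.25 turns (11.62 to 14.14 rad), and the guide bar is at rest within 3 mm of its end stop (travel above 0.057 m) (value of joint collar between 11.62 and 14.14 rad and value of joint guide above 0.057 m and velocity of joint collar between -0.05 and 0.05 rad/s and velocity of joint guide below 0.005 m/s); the robot touches nothing.
It fails at once if the collar is unscrewed past two and a quarter turns (value of joint collar above 14.14 rad).
It fails at once if the guide bar is forced more than 6 mm while the collar is less than 1.6 turns open (value of joint guide above 0.006 m and value of joint collar below 10.05 rad).
It fails at once if a thing lying around is moved by more than 30 mm or lifted by more than 12 mm (distance of any of tin, jar, knife, tape, wash, pot, wrench from where it was at the start of the episode above 0.03 m or height (world z) of any of tin, jar, knife, tape, wash, pot, wrench above 0.012 m).
It also fails if it takes over 64 s, if anything falls off the work surface, if the arm or the gripper's body presses on something with over 40 N, if the wrist force passes 120 N, or if a joint passes its speed limit or range.

ROBOT

A 7-joint arm with a two-finger parallel gripper is mounted at the origin on the work surface. World frame = base frame: x ahead of the robot, y to its left, z up, the work surface at z = 0. Lengths are in m, angles in rad, forces in N, time in s.
With the tool pointing down it reaches from about 0.4 to 0.925 m from the base axis. Payload 5.6 kg.
Tool frame: the origin (TCP) lies between the finger pads; the fingertips stand 22 mm ahead of it and the grasp point (between the pads) lies 3 mm ahead of it; z points along the fingers, y is the line along which they close (so a half turn about z gives the same grasp; the last joint's range is limited). The gripper opens to 85 mm and grips with 20 to 120 N. Pads are 22 mm wide; open, the fingers measure 114 mm over their backs; the gripper's body (76 mm by 85 mm) begins 54 mm behind the grasp point. The pads swing forward as they close: fully open they stand 13 mm farther back than shut.
Start: joints at [-1.16, 0.468, -0.012, 1.603, 0.006, 1.071, -0.056], TCP at [0.285, 0.584, 0.253] pointing down, gripper open.
Joint ranges: [-2.53, 2.53], [-0.31, 2.02], [-1.57, 1.55], [0.28, 2.44], [-1.29, 4.43], [0.15, 1.84], [-2.92, 2.92]. Speed limits (rad/s): [2.57, 2.57, 3.14, 3.14, 3.14, 3.14, 3.14].

INTERFACE

Orientations are given as a 3x3 rotation matrix whose columns are the frame's x, y, z axes.
In Python, from workcell import r gives the robot as it stands. The module is installed in compiled form; this text tells all that it offers.
- The arm moves only by the shell command python3 -m handwheel 'ROWS'. ROWS is JSON, a list of rows, each an object with "travel": the shift along the tool's x, y, z in m, a list of three; "roll": the turn about the tool's z in degrees; "claw": the finger opening in m, from 0 to 0.0854. In form: [{"travel": [dx, dy, dz], "roll": roll, "claw": claw}, ...]. A call has 1 to 10 rows; each row shifts and turns the commanded pose from where the row before left it, along the tool's axes as they then stand; what a row does not reach is not made up. A row lasts 1/10 s, in which the tool goes at most 50 mm and 8.59 degrees, less where a joint would pass 70% of its speed; a pose out of reach is approached as far as the arm can. A call is refused whole if a number of a shift passes 0.05 or a number of a turn 8.59, either way. A call with a gripper value outside its range is refused whole. The fingers move at their own pace and stop on an object; the grip force is fixed at half the most. Time passes only in rows, so rows that do not move let the fingers close. It gives the time, the measured TCP pose, the force, the opening and the grip force at its end, in the units of the state.
- r.get_obs(): the state, without advancing time (a new reading comes with each control period).
- r.grab_frame(name): name is "side" or "top" or "wrist"; returns the picture (384x512x3 uint8, blue, green, red); there is no depth.
- r.camera_info(name): a dict with "K" (3x3 intrinsics, pixels), "rvec" (rotation vector, rad) and "tvec" (3), from world to camera coordinates, as OpenCV has them. Camera axes: x right, y down, z forward; pixel columns grow to the right and rows downward; lengths in m; the calibration is good to about 2 mm. A picture is of the moment at which its call begins: read the wrist's pose just before it. camera_info takes no time and is no camera call; for the wrist camera it gives the pose at the moment of the call.
- r.close_job(): hands the job in; it is judged then, once.
Trained networks look in the newest picture that a camera, given by its name, has taken for a name from the list of things; names that differ only in an ending like _2 or _b are one class to them, and where a whole thing is asked for, a point or a joint stands for the part that bears it (a point fixed in the world has none). Each returns a list of dicts, best first, with "score" (0 to 1); they miss things now and then, are a little off and sometimes report something else, mostly with a low value. They report only what shows in the picture. A call takes as long as a camera call.
- r.cut_out(camera, label): "mask" (384x512 bool, what is visible of it) and "rect" ([centre column, centre row, width, height] in pixels, round what is visible of it).
- r.spot_point(camera, label): "at" ([row, column] in pixels: a listed point, or the origin of a listed thing).
The state is a dict: "clock": time; "joints": joint angles; "joint_velocities": joint speeds; "effort": joint torques, N m; "tool_pos": TCP position; "ee_rot": TCP orientation; "ft_force": force on the tool from outside, world axes, zero at the start; "ft_torque": the same for the moment, N m; "gripper_width": opening from 0.0 (shut) to 1.0 (fully open); "gripper_force": force on a finger pad.
Only numpy, scipy, OpenCV 4.12 (cv2) and the standard library are available. Lean on these libraries where they do the work, as an engineer would, in place of code of your own. Each camera call takes 0.05 s, during which the arm holds its last target. There are 200 camera calls.

## Working session

There is one attempt and no reset: what is moved stays moved. The work goes in short steps, Python scripts to look and compute and a shell command to move; the robot and the scene stay as the last step left them, time stands still between calls to the robot, and variables do not carry over. Pictures are saved under pics/ and viewed, at most 10 in all, crops included, and the job is handed in when it is done.

```bash
mkdir -p pics; cat > h.py <<'E'
import numpy as np, cv2
from workcell import r
def cam(n):
    c=r.camera_info(n);R,_=cv2.Rodrigues(np.array(c["rvec"],float));return np.array(c["K"],float),R,np.array(c["tvec"],float).ravel()
def ray(n,u,v,z):
    K,R,t=cam(n);d=R.T@np.linalg.inv(K)@np.array([u,v,1.]);o=-R.T@t
    return o+d*(z-o[2])/d[2]
E
python3 - <<'E'
from h import *
o=r.get_obs();print(o["clock"],o["tool_pos"],np.round(o["ee_rot"],3).tolist(),o["ft_force"])
a=r.grab_frame("top");b=r.grab_frame("side")
cv2.imwrite("pics/top.png",a);cv2.imwrite("pics/side.png",b)
for n,z in [("collar_axis",.082),("guide_end",.024),("stop",.028),("unit",0),("tin",0),("jar",0),("knife",0),("tape",0),("wash",0),("pot",0),("wrench",0)]:
    for c in ["top"]:
        for d in r.spot_point(c,n)[:2]:
            v,u=d["at"];print(c,n,round(d["score"],2),round(u),round(v),np.round(ray(c,u,v,z),3))
for c in ("top","side"):
    K,R,t=cam(c);print(c,-R.T@t)
E
```

```text
0.0 [0.28478316 0.58369001 0.25231555] [[-0.899, 0.438, -0.001], [0.438, 0.899, -0.002], [-0.0, -0.002, -1.0]] [-0.1526931   0.46148827 -0.1481659 ]
top collar_axis 0.81 261 181 [0.539 0.022 0.082]
top stop 0.93 234 169 [0.59  0.117 0.028]
top unit 0.87 263 183 [0.547 0.015 0.   ]
top tin 0.79 293 154 [ 0.657 -0.09   0.   ]
top jar 0.51 254 142 [0.696 0.05  0.   ]
top knife 0.83 230 210 [0.45  0.127 0.   ]
top tape 0.56 287 232 [ 0.381 -0.071  0.   ]
top wash 0.94 398 202 [ 0.494 -0.457  0.   ]
top pot 0.8 134 166 [0.596 0.47  0.   ]
top wrench 0.86 391 260 [ 0.292 -0.428  0.   ]
top [0.26606922 0.02981633 1.5898817 ]
side [ 0.04010364 -0.69550524  0.72299682]
```

View pics/top.png

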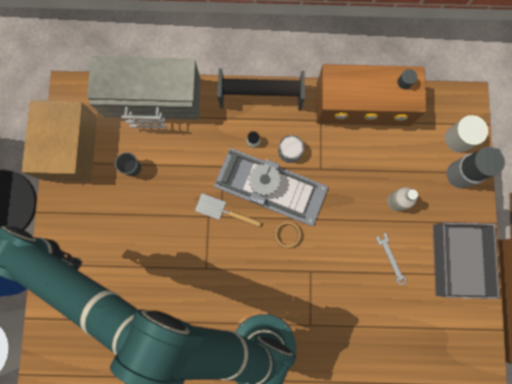

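View pics/side.png

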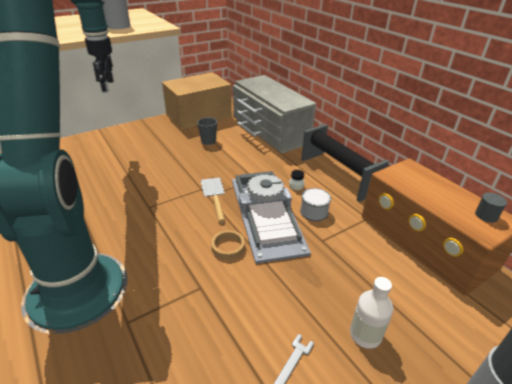

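The top view shows the collar at about (265,180), the stop at (234,165) and the bar's free end at lower right (~315,205). The tin at (291,148) and jar at (254,139) sit beyond the unit, the knife and tape on the near side, all lower than the rim. The side view agrees, so next I'll triangulate.

```bash
python3 - <<'E'
from h import *
a=r.grab_frame("top");b=r.grab_frame("side")
def P(c):
    K,R,t=cam(c);return K@np.c_[R,t]
for n in ["collar_axis","guide_end","stop","unit"]:
    q={}
    for c in("top","side"):
        d=r.spot_point(c,n)
        if d: v,u=d[0]["at"];q[c]=(u,v);print(n,c,round(d[0]["score"],2),round(u),round(v), np.round(ray(c,u,v,dict(collar_axis=.082,guide_end=.024,stop=.028,unit=0)[n]),3))
    if len(q)==2:
        X=cv2.triangulatePoints(P("top"),P("side"),np.array(q["top"],float),np.array(q["side"],float)).ravel();print("  tri",X[:3]/X[3])
m=r.cut_out("top","unit")[0]["mask"]
c,_=cv2.findContours(m.astype(np.uint8),0,2);c=max(c,key=cv2.contourArea);rc=cv2.minAreaRect(c);print(rc)
bp=cv2.boxPoints(rc);print([np.round(ray("top",*p,.012),3) for p in bp])
cv2.imwrite("pics/side2.png",cv2.resize(b[150:280,190:330],None,fx=5,fy=4.6,interpolation=2))
E
```

```text
collar_axis top 0.56 264 177 [0.554 0.012 0.082]
collar_axis side 0.61 262 186 [0.543 0.019 0.082]
  tri [0.54919278 0.01440358 0.08395695]
guide_end top 0.81 304 201 [ 0.484 -0.129  0.024]
guide_end side 0.79 277 242 [ 0.482 -0.144  0.024]
  tri [ 0.48816508 -0.13158164  0.0093111 ]
stop top 0.86 230 172 [0.58  0.129 0.028]
stop side 0.6 277 244 [ 0.475 -0.156  0.028]
  tri [ 0.67392791  0.14204113 -0.34067975]
unit top 0.69 262 184 [0.543 0.019 0.   ]
unit side 0.82 263 211 [0.538 0.002 0.   ]
  tri [ 0.54749743  0.01837829 -0.01648651]
((271.4769592285156, 185.44512939453125), (106.56411743164062, 44.552467346191406), 22.249025344848633)
[array([0.531, 0.185, 0.012]), array([0.68 , 0.132, 0.012]), array([ 0.545, -0.216,  0.012]), array([ 0.4  , -0.158,  0.012])]
```

View pics/side2.png

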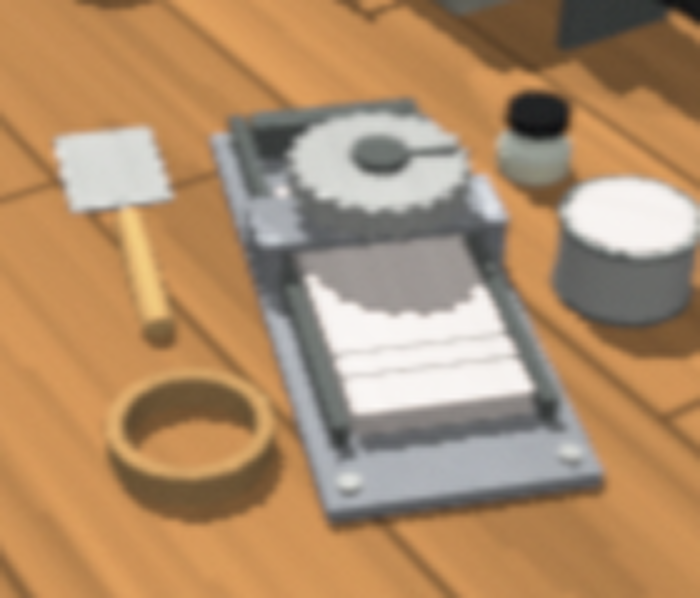

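The rib points at the unit's +x as expected (crop, from hub (380,152) to (455,150)), the bar's end face is near (450,420), and nothing stands at rim height. Moving over the collar now.

```bash
python3 -m handwheel '[{"travel":[-0.035,-0.028,0],"roll":0,"claw":0.024},{"travel":[-0.035,-0.028,0],"roll":0,"claw":0.024},{"travel":[-0.035,-0.028,0],"roll":0,"claw":0.024},{"travel":[-0.035,-0.028,0],"roll":0,"claw":0.024},{"travel":[-0.035,-0.028,0],"roll":0,"claw":0.024},{"travel":[-0.035,-0.028,0],"roll":0,"claw":0.024},{"travel":[-0.035,-0.028,0],"roll":0,"claw":0.024},{"travel":[-0.035,-0.028,0],"roll":0,"claw":0.024},{"travel":[-0.035,-0.028,0],"roll":0,"claw":0.024},{"travel":[-0.035,-0.028,0],"roll":0,"claw":0.024}]'
python3 -m handwheel '[{"travel":[-0.035,-0.028,0],"roll":8,"claw":0.024},{"travel":[0,0,0],"roll":8,"claw":0.024},{"travel":[0,0,0],"roll":8,"claw":0.024},{"travel":[0,0,0],"roll":8,"claw":0.024},{"travel":[0,0,0],"roll":8,"claw":0.024},{"travel":[0,0,0],"roll":8,"claw":0.024},{"travel":[0,0,0],"roll":8,"claw":0.024},{"travel":[0,0,0],"roll":8,"claw":0.024},{"travel":[0,0,0],"roll":0,"claw":0.024}]'
python3 - <<'E'
from h import *
o=r.get_obs();print(o["clock"],o["tool_pos"],np.round(o["ee_rot"],3).tolist(),np.round(o["joints"],2),o["gripper_width"],o["ft_force"])
a=r.grab_frame("wrist");cv2.imwrite("pics/w1.png",a)
K,R,t=cam("wrist");print(-R.T@t)
for n,z in [("collar_axis",.082),("guide_end",.024),("stop",.028),("unit",0)]:
    for d in r.spot_point("wrist",n)[:1]:
        v,u=d["at"];print(n,round(d["score"],2),round(u),round(v),np.round(ray("wrist",u,v,z),3))
E
```

```text
clock: 2.2
tool_pos: [0.4774, 0.1774, 0.2537]
ee_rot: [[-0.899, 0.438, 0.001], [0.438, 0.899, 0.001], [-0.0, 0.001, -1.0]]
ft_force: [0.9, 0.2, -0.5]
gripper_width: 0.281
gripper_force: 0.0
clock: 3.1
tool_pos: [0.496, 0.1386, 0.2534]
ee_rot: [[0.0, 1.0, 0.0], [1.0, -0.0, 0.0], [0.0, 0.0, -1.0]]
ft_force: [-0.8, 1.1, -0.5]
gripper_width: 0.28
gripper_force: 0.0
3.1 [0.49599214 0.13864935 0.25342919] [[0.0, 1.0, 0.0], [1.0, -0.0, 0.0], [0.0, 0.0, -1.0]] [-0.65  0.24  0.37  1.95 -0.1   0.97 -0.24] 0.28010764570469787 [-0.76641773  1.14098565 -0.48227485]
[0.49684611 0.22250597 0.37363071]
guide_end 0.7 248 360 [ 0.49  -0.138  0.024]
stop 0.65 340 177 [0.591 0.124 0.028]
unit 0.87 294 256 [0.549 0.009 0.   ]
```

View pics/w1.png

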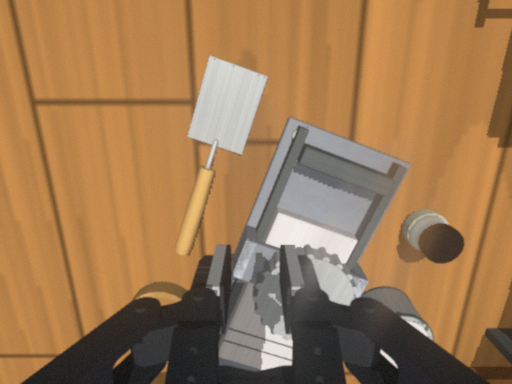

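The wrist view shows the stop (340,177) and guide end (248,360). They lie 281 mm apart against 280 expected, giving the collar axis at about (0.548, 0.012) and unit +y at azimuth 69°. The collar itself is partly hidden behind the fingers (~(300,280)). Next I roll in place to find the start orientation.

```bash

python3 -m handwheel '[{"travel":[0,0,0],"roll":8,"claw":0.025},{"travel":[0,0,0],"roll":8,"claw":0.025},{"travel":[0,0,0],"roll":8,"claw":0.025},{"travel":[0,0,0],"roll":8,"claw":0.025},{"travel":[0,0,0],"roll":8,"claw":0.025},{"travel":[0,0,0],"roll":8,"claw":0.025},{"travel":[0,0,0],"roll":8,"claw":0.025},{"travel":[0,0,0],"roll":8,"claw":0.025},{"travel":[0,0,0],"roll":8,"claw":0.025},{"travel":[0,0,0],"roll":8,"claw":0.025}]' >/dev/null
python3 -m handwheel '[{"travel":[0,0,0],"roll":8,"claw":0.025},{"travel":[0,0,0],"roll":8,"claw":0.025},{"travel":[0,0,0],"roll":8,"claw":0.025},{"travel":[0,0,0],"roll":8,"claw":0.025},{"travel":[0,0,0],"roll":8,"claw":0.025},{"travel":[0,0,0],"roll":8,"claw":0.025},{"travel":[0,0,0],"roll":8,"claw":0.025},{"travel":[0,0,0],"roll":0,"claw":0.025}]'
cat >> h.py <<'E'
C=np.array([.548,.012])
def st():
    o=r.get_obs();p=o["tool_pos"];R=np.array(o["ee_rot"]);d=np.array(p[:2])-C
    print("t",round(o["clock"],2),"p",np.round(p,4),"xaz",round(float(np.degrees(np.arctan2(R[1,0],R[0,0]))),1),"phi",round(float(np.degrees(np.arctan2(d[1],d[0]))),1),"R",round(float(np.hypot(*d)),4),"q",np.round(o["joints"],2),"F tool",np.round(R.T@np.array(o["ft_force"]),1),"w",round(o["gripper_width"],3))
    return o,R
def go(x,y,z):
    o,R=st();print("need tool",np.round(R.T@(np.array([x,y,z])-np.array(o["tool_pos"])),4))
E
python3 -c "
from h import *
go(C[0]+.085*np.cos(np.radians(126)),C[1]+.085*np.sin(np.radians(126)),.093)"
```

```text
clock: 5.15
tool_pos: [0.496, 0.1386, 0.2532]
ee_rot: [[0.695, -0.719, 0.0], [-0.719, -0.695, -0.0], [0.0, 0.0, -1.0]]
ft_force: [0.4, 0.0, -0.4]
gripper_width: 0.293
gripper_force: 0.0
t 5.15 p [0.496  0.1386 0.2532] xaz -46.0 phi 112.3 R 0.1369 q [-0.99  0.28  0.78  1.97 -0.24  0.98 -2.47] F tool [ 0.3 -0.3  0.4] w 0.293
need tool [0.043  0.0387 0.1603]
```

```bash

python3 -m handwheel '[{"travel":[0.0085,0.010,0.032],"roll":0,"claw":0.025},{"travel":[0.0085,0.010,0.032],"roll":0,"claw":0.025},{"travel":[0.0085,0.010,0.032],"roll":0,"claw":0.025},{"travel":[0.0085,0.010,0.032],"roll":0,"claw":0.025},{"travel":[0.0085,0.010,0.032],"roll":0,"claw":0.025},{"travel":[0,0,0],"roll":0,"claw":0.025}]' >/dev/null
python3 -c "
from h import *
st()"
python3 -m handwheel '[{"travel":[0.005,0,0],"roll":0,"claw":0.025},{"travel":[0.005,0,0],"roll":0,"claw":0.025},{"travel":[0.005,0,0],"roll":0,"claw":0.025},{"travel":[0.004,0,0],"roll":0,"claw":0.025},{"travel":[0.003,0,0],"roll":0,"claw":0.025},{"travel":[0,0,0],"roll":0,"claw":0.025}]' >/dev/null
python3 -c "
from h import *
st()"
```

```text
t 5.75 p [0.4867 0.071  0.0903] xaz -46.0 phi 136.1 R 0.0851 q [-0.72  0.52  0.62  2.13 -0.5   0.65 -2.12] F tool [-0.   0.4 -0.5] w 0.289
t 6.35 p [0.5053 0.0573 0.0937] xaz -46.0 phi 133.3 R 0.0623 q [-0.68  0.53  0.62  2.09 -0.5   0.67 -2.09] F tool [-0.6  0.7 -0.7] w 0.295
```

```bash

python3 -m handwheel '[{"travel":[0.002,0,0],"roll":0,"claw":0.025},{"travel":[0.0006,0.0084,0],"roll":-8,"claw":0.025},{"travel":[0.0006,0.0084,0],"roll":-8,"claw":0.025},{"travel":[0.0006,0.0084,0],"roll":-8,"claw":0.025},{"travel":[0.0006,0.0084,0],"roll":-8,"claw":0.025},{"travel":[0.0006,0.0084,0],"roll":-8,"claw":0.025}]' >/dev/null
python3 - <<'E'
from h import *
st()
b=r.grab_frame("side")
cv2.imwrite("pics/side3.png",cv2.resize(b[140:270,190:330],None,fx=5,fy=4.6,interpolation=2))
E
```

```text
t 6.95 p [0.4874 0.0199 0.0933] xaz -5.6 phi 172.6 R 0.0611 q [-0.47  0.47  0.44  2.13 -0.34  0.61 -1.45] F tool [-1.6 -1.6 -1.2] w 0.297
```

View pics/side3.png

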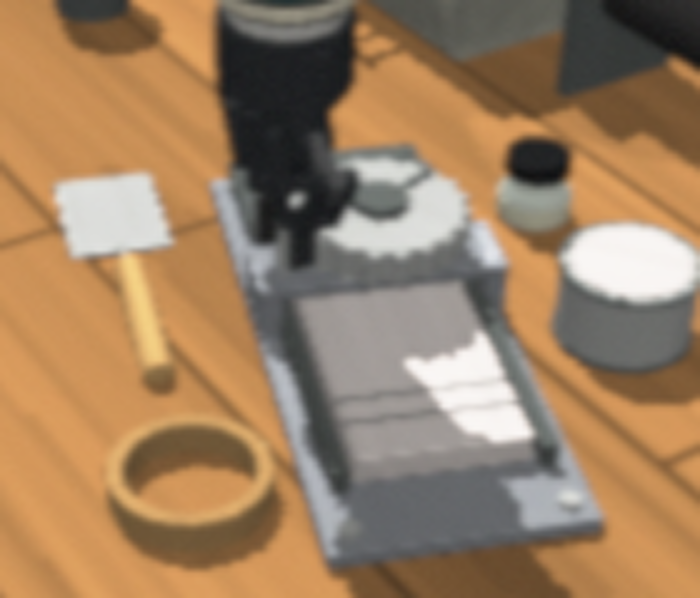

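The rib now points from hub (380,195) to (430,172), about 40° on, with only ~2 N on the tool. The fork is driving the collar, so I'll carry on.

```bash

python3 -m handwheel '[{"travel":[0.0007,0.009,0],"roll":-8.5,"claw":0.025},{"travel":[0.0007,0.009,0],"roll":-8.5,"claw":0.025},{"travel":[0.0007,0.009,0],"roll":-8.5,"claw":0.025},{"travel":[0.0007,0.009,0],"roll":-8.5,"claw":0.025},{"travel":[0.0007,0.009,0],"roll":-8.5,"claw":0.025},{"travel":[0.0007,0.009,0],"roll":-8.5,"claw":0.025},{"travel":[0.0007,0.009,0],"roll":-8.5,"claw":0.025},{"travel":[0.0007,0.009,0],"roll":-8.5,"claw":0.025},{"travel":[0.0007,0.009,0],"roll":-8.5,"claw":0.025},{"travel":[0.0007,0.009,0],"roll":-8.5,"claw":0.025}]' >/dev/null
python3 -c "
from h import *
st()"
```

```text
t 8.0 p [ 0.5364 -0.0476  0.0928] xaz 79.2 phi -101.0 R 0.0607 q [-0.02  0.51  0.06  1.99 -0.05  0.65 -0.12] F tool [ 0.6 -2.  -1.8] w 0.295
```

```bash

python3 -m handwheel '[{"travel":[0.0007,0.009,0],"roll":-8.5,"claw":0.025},{"travel":[0.0007,0.009,0],"roll":-8.5,"claw":0.025},{"travel":[0.0007,0.009,0],"roll":-8.5,"claw":0.025},{"travel":[0.0007,0.009,0],"roll":-8.5,"claw":0.025},{"travel":[0.0007,0.009,0],"roll":-8.5,"claw":0.025},{"travel":[0.0007,0.009,0],"roll":-8.5,"claw":0.025},{"travel":[0.0007,0.009,0],"roll":-8.5,"claw":0.025},{"travel":[0.0007,0.009,0],"roll":-8.5,"claw":0.025},{"travel":[0.0007,0.009,0],"roll":-8.5,"claw":0.025},{"travel":[0.0007,0.009,0],"roll":-8.5,"claw":0.025}]' >/dev/null
python3 -c "
from h import *
st()"
```

```text
t 9.0 p [ 0.6069 -0.0045  0.0927] xaz 164.1 phi -15.7 R 0.0612 q [ 0.18  0.62 -0.31  1.8   0.26  0.76  1.03] F tool [ 0.4 -1.5 -0.3] w 0.296
```

```bash

python3 -m handwheel '[{"travel":[0.0007,0.009,0],"roll":-8.5,"claw":0.025},{"travel":[0.0007,0.009,0],"roll":-8.5,"claw":0.025},{"travel":[0.0007,0.009,0],"roll":-8.5,"claw":0.025},{"travel":[0.0007,0.009,0],"roll":-8.5,"claw":0.025},{"travel":[0.0007,0.009,0],"roll":-8.5,"claw":0.025},{"travel":[0.0007,0.009,0],"roll":-8.5,"claw":0.025},{"travel":[0.0007,0.009,0],"roll":-8.5,"claw":0.025},{"travel":[0.0007,0.009,0],"roll":-8.5,"claw":0.025},{"travel":[0.0007,0.009,0],"roll":-8.5,"claw":0.025},{"travel":[0.0007,0.009,0],"roll":-8.5,"claw":0.025}]' >/dev/null
python3 - <<'E'
from h import *
st()
b=r.grab_frame("side")
cv2.imwrite("pics/side4.png",cv2.resize(b[140:270,190:330],None,fx=5,fy=4.6,interpolation=2))
E
```

```text
t 10.0 p [0.57   0.0699 0.0929] xaz -110.8 phi 69.2 R 0.062 q [ 0.32  0.67 -0.67  1.87  0.56  0.8   2.13] F tool [-0.5  0.5 -0. ] w 0.296
```

View pics/side4.png

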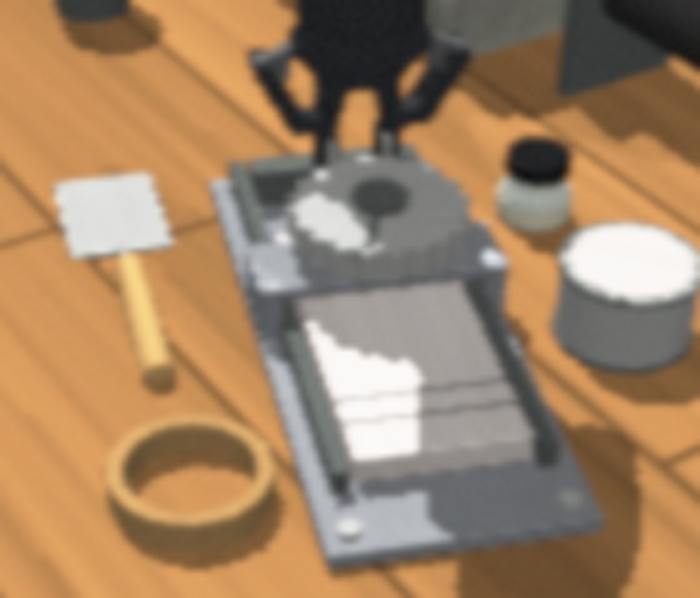

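The rib now points towards the viewer, hub (378,195) to (375,240), and looks to lag the orbit a little. I'll measure its angle by unwarping the side picture.

```bash
cat >> h.py <<'E'
def rib(z,cam_="side",C3=None):
    g=cv2.cvtColor(r.grab_frame(cam_),cv2.COLOR_BGR2GRAY).astype(np.float32)
    K,R,t=cam(cam_);c=C if C3 is None else C3
    A=np.arange(0,360,2);rr=np.arange(.022,.046,.002)
    P=np.array([[ [c[0]+q*np.cos(a),c[1]+q*np.sin(a),z] for q in rr] for a in np.radians(A)]).reshape(-1,3)
    uv,_=cv2.projectPoints(P,cv2.Rodrigues(R)[0],t,K,None);uv=uv.reshape(len(A),len(rr),2).astype(np.float32)
    I=cv2.remap(g,uv[...,0],uv[...,1],cv2.INTER_LINEAR)
    n=(np.roll(I,8,0)+np.roll(I,-8,0))/2
    s=np.median(n-I,1);k=np.argsort(-s)[:6]
    print(cam_,"rib unit-angle cand",[(int((A[i]+21.1)%360),round(float(s[i]))) for i in k])
E
python3 -c "
from h import *
rib(.098);rib(.098,'top')"
```

```text
side rib unit-angle cand [(253, 55), (251, 50), (255, 47), (249, 39), (257, 35), (161, 29)]
top rib unit-angle cand [(151, 2), (153, 2), (189, 2), (155, 2), (191, 1), (157, 1)]
```

```bash

python3 -m handwheel '[{"travel":[0.0025,0,0],"roll":0,"claw":0.025},{"travel":[0.0007,0.0088,0],"roll":-8.5,"claw":0.025},{"travel":[0.0007,0.0088,0],"roll":-8.5,"claw":0.025},{"travel":[0.0007,0.0088,0],"roll":-8.5,"claw":0.025},{"travel":[0.0007,0.0088,0],"roll":-8.5,"claw":0.025}]' >/dev/null
python3 -c "
from h import *
st();rib(.098)"
```

```text
t 10.65 p [0.5346 0.0726 0.0936] xaz -76.8 phi 102.5 R 0.062 q [ 0.43  0.68 -0.81  1.95  0.68  0.81  2.61] F tool [-7.1  0.1  1.1] w 0.291
side rib unit-angle cand [(281, 39), (279, 39), (61, 36), (59, 36), (277, 35), (63, 34)]
```

```bash

python3 -m handwheel '[{"travel":[-0.025,0,0],"roll":0,"claw":0.025},{"travel":[0,0,0],"roll":8.5,"claw":0.025},{"travel":[0,0,0],"roll":8.5,"claw":0.025},{"travel":[0,0,0],"roll":8.5,"claw":0.025},{"travel":[0,0,0],"roll":8.5,"claw":0.025},{"travel":[0,0,0],"roll":8.5,"claw":0.025},{"travel":[0,0,0],"roll":8.5,"claw":0.025},{"travel":[0,0,0],"roll":8.5,"claw":0.025},{"travel":[0,0,0],"roll":8.5,"claw":0.025},{"travel":[0,0,0],"roll":8.5,"claw":0.025}]' >/dev/null
python3 -m handwheel '[{"travel":[0,0,0],"roll":8.5,"claw":0.025},{"travel":[0,0,0],"roll":8.5,"claw":0.025},{"travel":[0,0,0],"roll":8.5,"claw":0.025},{"travel":[0,0,0],"roll":8.5,"claw":0.025},{"travel":[0,0,0],"roll":8.5,"claw":0.025},{"travel":[0,0,0],"roll":8.5,"claw":0.025},{"travel":[0,0,0],"roll":8.5,"claw":0.025},{"travel":[0,0,0],"roll":8.5,"claw":0.025},{"travel":[0,0,0],"roll":8.5,"claw":0.025},{"travel":[0,0,0],"roll":8.5,"claw":0.025}]' >/dev/null
python3 -m handwheel '[{"travel":[0,0,0],"roll":8.5,"claw":0.025},{"travel":[0,0,0],"roll":8.5,"claw":0.025},{"travel":[0,0,0],"roll":0,"claw":0.025}]' >/dev/null
sed -i 's/^C=.*/C=np.array([.548,.013])/' h.py
python3 -c "
from h import *
st();rib(.098);rib(.098,'top')
o,R=st();print(R.T@np.r_[C-np.array(o['tool_pos'])[:2],0])"
```

```text
t 13.0 p [0.5298 0.0937 0.0936] xaz 104.3 phi 102.7 R 0.0827 q [-0.19  0.51 -0.06  1.99  0.05  0.65 -0.03] F tool [-0.5  0.3 -0.1] w 0.293
side rib unit-angle cand [(283, 67), (285, 64), (281, 63), (287, 58), (279, 52), (289, 45)]
top rib unit-angle cand [(281, 44), (283, 43), (279, 41), (285, 40), (287, 33), (277, 33)]
t 13.1 p [0.5295 0.0939 0.0935] xaz 104.6 phi 102.9 R 0.083 q [-0.19  0.51 -0.06  1.99  0.05  0.65 -0.03] F tool [-0.6  0.9 -0.2] w 0.292
[-8.29446205e-02 -2.51194471e-03  3.93200094e-05]
```

```bash

python3 -m handwheel '[{"travel":[-0.010,-0.0025,0],"roll":0,"claw":0.025},{"travel":[-0.007,0,0],"roll":0,"claw":0.025},{"travel":[-0.006,0,0],"roll":0,"claw":0.025},{"travel":[-0.0007,-0.009,0],"roll":-8.5,"claw":0.025},{"travel":[-0.0007,-0.009,0],"roll":-8.5,"claw":0.025},{"travel":[-0.0007,-0.009,0],"roll":-8.5,"claw":0.025},{"travel":[-0.0007,-0.009,0],"roll":-8.5,"claw":0.025},{"travel":[-0.0007,-0.009,0],"roll":-8.5,"claw":0.025},{"travel":[-0.0007,-0.009,0],"roll":-8.5,"claw":0.025},{"travel":[-0.0007,-0.009,0],"roll":-8.5,"claw":0.025}]' >/dev/null
python3 -c "
from h import *
st();rib(.099);rib(.099,'top')"
```

```text
t 14.1 p [0.4866 0.0287 0.0931] xaz 164.4 phi 165.7 R 0.0633 q [ 0.15  0.47 -0.33  2.09  0.25  0.62  0.94] F tool [ 6.9 -0.1 -3.1] w 0.294
side rib unit-angle cand [(333, 61), (331, 60), (335, 55), (329, 52), (337, 46), (327, 40)]
top rib unit-angle cand [(273, 11), (275, 10), (271, 10), (277, 9), (269, 8), (279, 8)]
```

```bash

python3 -m handwheel '[{"travel":[-0.0007,-0.009,0],"roll":-8.5,"claw":0.025},{"travel":[-0.0007,-0.009,0],"roll":-8.5,"claw":0.025},{"travel":[-0.0007,-0.009,0],"roll":-8.5,"claw":0.025},{"travel":[-0.0007,-0.009,0],"roll":-8.5,"claw":0.025},{"travel":[-0.0007,-0.009,0],"roll":-8.5,"claw":0.025},{"travel":[-0.0007,-0.009,0],"roll":-8.5,"claw":0.025},{"travel":[-0.0007,-0.009,0],"roll":-8.5,"claw":0.025},{"travel":[-0.0007,-0.009,0],"roll":-8.5,"claw":0.025},{"travel":[-0.0007,-0.009,0],"roll":-8.5,"claw":0.025},{"travel":[-0.0007,-0.009,0],"roll":-8.5,"claw":0.025}]' >/dev/null
python3 -c "
from h import *
st();rib(.099);rib(.099,'top')"
```

```text
t 15.2 p [ 0.5255 -0.0483  0.0931] xaz -110.8 phi -110.2 R 0.0653 q [ 0.55  0.61 -0.67  1.98  0.55  0.75  2.33] F tool [ 4.2  1.4 -2.2] w 0.29
side rib unit-angle cand [(261, 73), (259, 68), (263, 64), (257, 62), (255, 58), (253, 56)]
top rib unit-angle cand [(353, 41), (73, 40), (71, 38), (75, 37), (69, 33), (351, 32)]
```

```bash

python3 - <<'E'
from h import *
a=r.grab_frame("top");b=r.grab_frame("side")
x=cv2.resize(b[155:235,225:305],(400,400),interpolation=2);y=cv2.resize(a[150:210,235:295],(400,400),interpolation=2)
cv2.imwrite("pics/c5.png",np.hstack([x,y]))
E
```

```text
(no output)
```

View pics/c5.png

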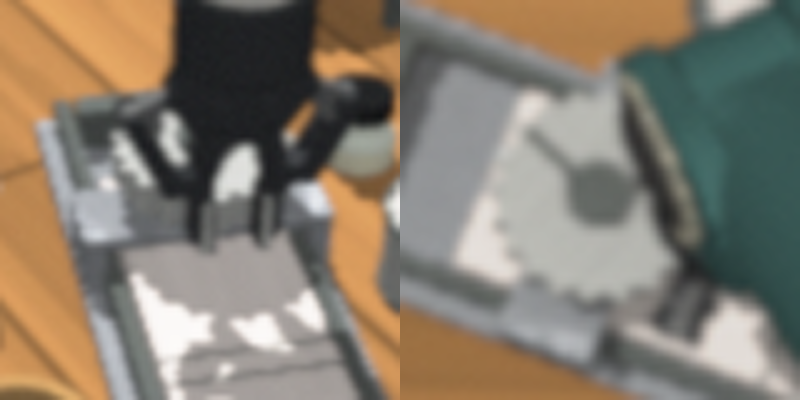

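The right-hand (top) crop shows the rib from hub (600,190) to (530,130), unit angle about 70°, so the total is about 430°. Flip the hand again.

```bash

python3 -m handwheel '[{"travel":[0.025,0,0],"roll":0,"claw":0.025},{"travel":[0,0,0],"roll":8.5,"claw":0.025},{"travel":[0,0,0],"roll":8.5,"claw":0.025},{"travel":[0,0,0],"roll":8.5,"claw":0.025},{"travel":[0,0,0],"roll":8.5,"claw":0.025},{"travel":[0,0,0],"roll":8.5,"claw":0.025},{"travel":[0,0,0],"roll":8.5,"claw":0.025},{"travel":[0,0,0],"roll":8.5,"claw":0.025},{"travel":[0,0,0],"roll":8.5,"claw":0.025},{"travel":[0,0,0],"roll":8.5,"claw":0.025}]' >/dev/null
python3 -m handwheel '[{"travel":[0,0,0],"roll":8.5,"claw":0.025},{"travel":[0,0,0],"roll":8.5,"claw":0.025},{"travel":[0,0,0],"roll":8.5,"claw":0.025},{"travel":[0,0,0],"roll":8.5,"claw":0.025},{"travel":[0,0,0],"roll":8.5,"claw":0.025},{"travel":[0,0,0],"roll":8.5,"claw":0.025},{"travel":[0,0,0],"roll":8.5,"claw":0.025},{"travel":[0,0,0],"roll":8.5,"claw":0.025},{"travel":[0,0,0],"roll":8.5,"claw":0.025},{"travel":[0,0,0],"roll":8.5,"claw":0.025}]' >/dev/null
python3 -m handwheel '[{"travel":[0,0,0],"roll":8.5,"claw":0.025},{"travel":[0,0,0],"roll":8.5,"claw":0.025},{"travel":[0,0,0],"roll":0,"claw":0.025}]' >/dev/null
python3 -c "
from h import *
rib(.1);rib(.1,'top')
o,R=st();print(R.T@np.r_[C-np.array(o['tool_pos'])[:2],0])"
```

```text
side rib unit-angle cand [(259, 72), (257, 72), (261, 70), (263, 61), (255, 59), (265, 48)]
top rib unit-angle cand [(71, 38), (73, 38), (75, 36), (69, 33), (77, 29), (67, 24)]
t 17.8 p [ 0.5173 -0.0678  0.0934] xaz 70.6 phi -110.8 R 0.0865 q [-0.01  0.48  0.1   2.03 -0.08  0.63 -0.2 ] F tool [ 0.7  0.  -0.4] w 0.29
[8.64271298e-02 2.15765033e-03 2.79314734e-05]
```

```bash

python3 -m handwheel '[{"travel":[0.012,0.002,0],"roll":0,"claw":0.025},{"travel":[0.008,0,0],"roll":0,"claw":0.025},{"travel":[0.006,0,0],"roll":0,"claw":0.025},{"travel":[0.0007,0.009,0],"roll":-8.5,"claw":0.025},{"travel":[0.0007,0.009,0],"roll":-8.5,"claw":0.025},{"travel":[0.0007,0.009,0],"roll":-8.5,"claw":0.025},{"travel":[0.0007,0.009,0],"roll":-8.5,"claw":0.025},{"travel":[0.0007,0.009,0],"roll":-8.5,"claw":0.025},{"travel":[0.0007,0.009,0],"roll":-8.5,"claw":0.025},{"travel":[0.0007,0.009,0],"roll":-8.5,"claw":0.025}]' >/dev/null
python3 -c "
from h import *
st();rib(.1);rib(.1,'top')"
python3 -m handwheel '[{"travel":[0.0007,0.009,0],"roll":-8.5,"claw":0.025},{"travel":[0.0007,0.009,0],"roll":-8.5,"claw":0.025},{"travel":[0.0007,0.009,0],"roll":-8.5,"claw":0.025},{"travel":[0.0007,0.009,0],"roll":-8.5,"claw":0.025},{"travel":[0.0007,0.009,0],"roll":-8.5,"claw":0.025},{"travel":[0.0007,0.009,0],"roll":-8.5,"claw":0.025},{"travel":[0.0007,0.009,0],"roll":-8.5,"claw":0.025},{"travel":[0.0007,0.009,0],"roll":-8.5,"claw":0.025},{"travel":[0.0007,0.009,0],"roll":-8.5,"claw":0.025},{"travel":[0.0007,0.009,0],"roll":-8.5,"claw":0.025}]' >/dev/null
python3 -c "
from h import *
st();rib(.1);rib(.1,'top')"
```

```text
t 18.8 p [ 0.5896 -0.035   0.094 ] xaz 130.3 phi -49.1 R 0.0635 q [ 0.13  0.58 -0.16  1.85  0.14  0.71  0.59] F tool [-4.2 -0.4 -0.8] w 0.292
side rib unit-angle cand [(139, 65), (141, 62), (143, 58), (137, 58), (145, 51), (135, 46)]
top rib unit-angle cand [(141, 50), (139, 48), (143, 43), (137, 42), (145, 37), (135, 30)]
t 19.9 p [0.5984 0.049  0.0935] xaz -144.7 phi 35.6 R 0.0619 q [ 0.26  0.66 -0.53  1.81  0.45  0.79  1.69] F tool [0.1 0.4 0.6] w 0.291
side rib unit-angle cand [(213, 70), (215, 66), (211, 64), (217, 54), (209, 49), (219, 40)]
top rib unit-angle cand [(217, 34), (215, 34), (219, 33), (213, 33), (221, 31), (211, 28)]
```

```bash

python3 -m handwheel '[{"travel":[0.0025,0,0],"roll":0,"claw":0.025},{"travel":[0.0007,0.009,0],"roll":-8.5,"claw":0.025},{"travel":[0.0007,0.009,0],"roll":-8.5,"claw":0.025},{"travel":[0.0007,0.009,0],"roll":-8.5,"claw":0.025},{"travel":[0.0007,0.009,0],"roll":-8.5,"claw":0.025},{"travel":[0.0007,0.009,0],"roll":-8.5,"claw":0.025},{"travel":[0.0007,0.009,0],"roll":-8.5,"claw":0.025},{"travel":[0.0007,0.009,0],"roll":-8.5,"claw":0.025}]' >/dev/null
python3 -c "
from h import *
st();rib(.1);rib(.1,'top')"
python3 -m handwheel '[{"travel":[-0.025,0,0],"roll":0,"claw":0.025},{"travel":[0,0,0],"roll":8.5,"claw":0.025},{"travel":[0,0,0],"roll":8.5,"claw":0.025},{"travel":[0,0,0],"roll":8.5,"claw":0.025},{"travel":[0,0,0],"roll":8.5,"claw":0.025},{"travel":[0,0,0],"roll":8.5,"claw":0.025},{"travel":[0,0,0],"roll":8.5,"claw":0.025},{"travel":[0,0,0],"roll":8.5,"claw":0.025},{"travel":[0,0,0],"roll":8.5,"claw":0.025},{"travel":[0,0,0],"roll":8.5,"claw":0.025}]' >/dev/null
python3 -m handwheel '[{"travel":[0,0,0],"roll":8.5,"claw":0.025},{"travel":[0,0,0],"roll":8.5,"claw":0.025},{"travel":[0,0,0],"roll":8.5,"claw":0.025},{"travel":[0,0,0],"roll":8.5,"claw":0.025},{"travel":[0,0,0],"roll":8.5,"claw":0.025},{"travel":[0,0,0],"roll":8.5,"claw":0.025},{"travel":[0,0,0],"roll":8.5,"claw":0.025},{"travel":[0,0,0],"roll":8.5,"claw":0.025},{"travel":[0,0,0],"roll":8.5,"claw":0.025},{"travel":[0,0,0],"roll":8.5,"claw":0.025}]' >/dev/null
python3 -m handwheel '[{"travel":[0,0,0],"roll":8.5,"claw":0.025},{"travel":[0,0,0],"roll":8.5,"claw":0.025},{"travel":[0,0,0],"roll":0,"claw":0.025}]' >/dev/null
python3 -c "
from h import *
rib(.1);rib(.1,'top')
o,R=st();print(R.T@np.r_[C-np.array(o['tool_pos'])[:2],0])"
```

```text
t 20.8 p [0.5415 0.0733 0.0938] xaz -85.3 phi 96.2 R 0.0607 q [ 0.4   0.67 -0.78  1.93  0.65  0.81  2.48] F tool [-1.3 -0.5 -0.5] w 0.294
side rib unit-angle cand [(261, 37), (51, 33), (259, 33), (55, 32), (49, 32), (53, 31)]
top rib unit-angle cand [(335, 1), (333, 1), (337, 1), (339, 1), (331, 1), (329, 1)]
side rib unit-angle cand [(261, 37), (77, 33), (259, 31), (79, 31), (75, 30), (263, 29)]
top rib unit-angle cand [(257, 25), (259, 24), (255, 23), (301, 20), (299, 20), (261, 19)]
t 23.3 p [0.5393 0.0973 0.0935] xaz 96.0 phi 95.9 R 0.0847 q [-0.22  0.52 -0.03  1.96  0.02  0.66 -0.15] F tool [-0.5 -0.3 -0.4] w 0.29
[-8.47137332e-02 -2.27439519e-04  3.94428760e-05]
```

```bash

python3 -m handwheel '[{"travel":[-0.012,0,0],"roll":0,"claw":0.025},{"travel":[-0.008,0,0],"roll":0,"claw":0.025},{"travel":[-0.0055,0,0],"roll":0,"claw":0.025},{"travel":[-0.0007,-0.009,0],"roll":-8.5,"claw":0.025},{"travel":[-0.0007,-0.009,0],"roll":-8.5,"claw":0.025},{"travel":[-0.0007,-0.009,0],"roll":-8.5,"claw":0.025},{"travel":[-0.0007,-0.009,0],"roll":-8.5,"claw":0.025},{"travel":[-0.0007,-0.009,0],"roll":-8.5,"claw":0.025},{"travel":[-0.0007,-0.009,0],"roll":-8.5,"claw":0.025},{"travel":[-0.0007,-0.009,0],"roll":-8.5,"claw":0.025}]' >/dev/null
python3 -c "
from h import *
st();rib(.1);rib(.1,'top')"
```

```text
t 24.3 p [0.4902 0.0367 0.0932] xaz 155.9 phi 157.7 R 0.0624 q [ 0.1   0.47 -0.29  2.08  0.22  0.62  0.8 ] F tool [ 6.  -0.  -4.1] w 0.29
side rib unit-angle cand [(315, 67), (313, 65), (317, 62), (311, 59), (319, 49), (309, 45)]
top rib unit-angle cand [(267, 15), (265, 14), (269, 13), (263, 11), (271, 10), (261, 8)]
```

```bash

python3 -m handwheel '[{"travel":[-0.0007,-0.009,0],"roll":-8.5,"claw":0.025},{"travel":[-0.0007,-0.009,0],"roll":-8.5,"claw":0.025},{"travel":[-0.0007,-0.009,0],"roll":-8.5,"claw":0.025},{"travel":[-0.0007,-0.009,0],"roll":-8.5,"claw":0.025},{"travel":[-0.0007,-0.009,0],"roll":-8.5,"claw":0.025},{"travel":[0.025,0,0],"roll":0,"claw":0.025},{"travel":[0.01,0,-0.045],"roll":0,"claw":0.0}]' >/dev/null
python3 -c "
from h import *
rib(.1);rib(.1,'top');st()"
```

```text
side rib unit-angle cand [(357, 67), (359, 65), (191, 63), (355, 62), (193, 59), (189, 56)]
top rib unit-angle cand [(301, 45), (299, 44), (359, 43), (357, 43), (303, 43), (297, 41)]
t 25.2 p [ 0.4582 -0.0199  0.1416] xaz -162.1 phi -159.9 R 0.0956 q [ 0.43  0.37 -0.53  2.12  0.29  0.71  1.58] F tool [-0.9 -1.1 -0.7] w 0.001
```

The collar is at 718° (rib at 358°, both cameras). Going to the bar's free end.

```bash

python3 -m handwheel '[{"travel":[0.0094,-0.040,0],"roll":0,"claw":0},{"travel":[0.0094,-0.040,0],"roll":0,"claw":0},{"travel":[0.0094,-0.040,0],"roll":0,"claw":0},{"travel":[0.0094,-0.040,0],"roll":0,"claw":0},{"travel":[0,0,0],"roll":7.8,"claw":0},{"travel":[0,0,0],"roll":7.8,"claw":0},{"travel":[0,0,0],"roll":7.8,"claw":0},{"travel":[0,0,0],"roll":7.8,"claw":0},{"travel":[0,0,0],"roll":7.8,"claw":0},{"travel":[0,0,0],"roll":0,"claw":0}]' >/dev/null
python3 - <<'E'
from h import *
o,R=st()
u=np.array([np.cos(np.radians(69)),np.sin(np.radians(69)),0])
for n in ("side","top","wrist"):
    r.grab_frame(n)
    for nm in("guide_end",):
        for d in r.spot_point(n,nm)[:1]:
            v,w=d["at"];P=ray(n,w,v,.024);print(n,nm,round(d["score"],2),np.round(P,3),"unit",np.round([(P[:2]-C)@[u[1],-u[0]],(P[:2]-C)@u[:2]],3))
t=np.r_[C,0]-.205*u;t[2]=.041
print("need",np.round(R.T@(t-np.array(o["tool_pos"])),4))
E
```

```text
t 26.2 p [ 0.4705 -0.1829  0.1381] xaz 158.9 phi -111.6 R 0.2106 q [ 0.57  0.41 -0.32  2.03  0.19  0.73  1.34] F tool [0.8 0.5 0.3] w -0.002
side guide_end 0.86 [ 0.481 -0.146  0.024] unit [-0.006 -0.173]
top guide_end 0.91 [ 0.489 -0.137  0.024] unit [-0.001 -0.161]
wrist guide_end 0.79 [ 0.489 -0.14   0.024] unit [-0.    -0.164]
need [-0.0021  0.0057  0.0971]
```

```bash

python3 -m handwheel '[{"travel":[-0.002,0.003,0.040],"roll":0,"claw":0},{"travel":[0,0,0.035],"roll":0,"claw":0},{"travel":[0,0,0.021],"roll":0,"claw":0},{"travel":[0,0,0],"roll":0,"claw":0}]'
python3 -m handwheel '[{"travel":[0,0.008,0],"roll":0,"claw":0},{"travel":[0,0.008,0],"roll":0,"claw":0},{"travel":[0,0.008,0],"roll":0,"claw":0},{"travel":[0,0.008,0],"roll":0,"claw":0},{"travel":[0,0.008,0],"roll":0,"claw":0},{"travel":[0,0.008,0],"roll":0,"claw":0},{"travel":[0,0.008,0],"roll":0,"claw":0},{"travel":[0,0,0],"roll":0,"claw":0}]' >/dev/null
python3 - <<'E'
from h import *
o,R=st()
u=np.array([np.cos(np.radians(69)),np.sin(np.radians(69))]);print("unit y",(np.array(o["tool_pos"])[:2]-C)@u)
r.grab_frame("side")
for d in r.spot_point("side","guide_end")[:1]:
    v,w=d["at"];P=ray("side",w,v,.024);print(round(d["score"],2),"unit y",(P[:2]-C)@u)
E
```

```text
clock: 26.9
tool_pos: [0.4716, -0.1794, 0.0397]
ee_rot: [[-0.934, 0.358, -0.005], [0.358, 0.934, 0.002], [0.006, 0.0, -1.0]]
ft_force: [1.1, 0.4, 0.6]
gripper_width: 0.002
gripper_force: 0.0
t 27.7 p [ 0.4945 -0.1261  0.0424] xaz 159.1 phi -111.0 R 0.149 q [ 0.39  0.58 -0.25  2.05  0.27  0.53  1.15] F tool [0.6 0.2 0.6] w -0.001
unit y -0.14904301788239924
```

```bash

python3 -m handwheel '[{"travel":[0,0.006,0],"roll":0,"claw":0},{"travel":[0,0.006,0],"roll":0,"claw":0},{"travel":[0,0.006,0],"roll":0,"claw":0},{"travel":[0,0.006,0],"roll":0,"claw":0}]'
python3 - <<'E'
from h import *
o,R=st()
u=np.array([np.cos(np.radians(69)),np.sin(np.radians(69))]);print("unit y",(np.array(o["tool_pos"])[:2]-C)@u)
b=r.grab_frame("side")
cv2.imwrite("pics/s6.png",cv2.resize(b[150:280,190:330],None,fx=5,fy=4.6,interpolation=2))
E
```

```text
clock: 28.2
tool_pos: [0.5018, -0.1051, 0.042]
ee_rot: [[-0.933, 0.359, -0.001], [0.359, 0.933, -0.0], [0.001, -0.001, -1.0]]
ft_force: [-2.9, -3.6, -0.3]
gripper_width: -0.001
gripper_force: 2.0
t 28.2 p [ 0.5018 -0.1051  0.042 ] xaz 159.0 phi -111.4 R 0.1269 q [ 0.34  0.59 -0.25  2.05  0.27  0.54  1.11] F tool [ 1.4 -4.4  0.3] w -0.001
unit y -0.12684965138176246
```

View pics/s6.png

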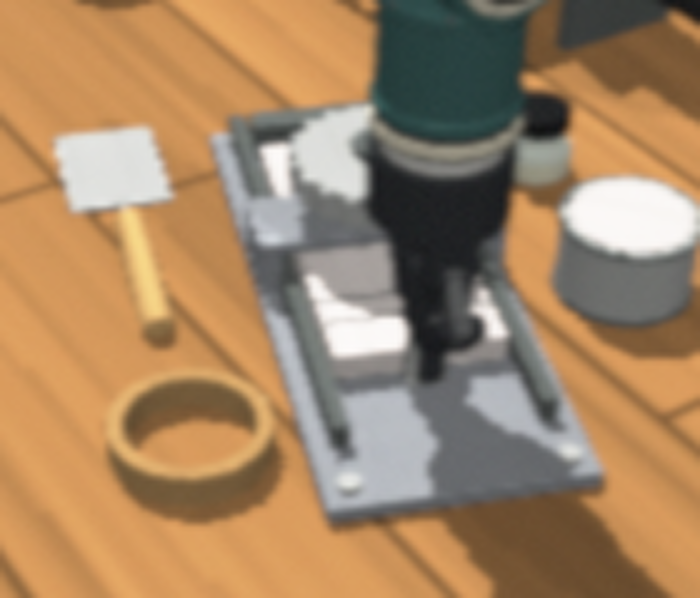

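The bar is sliding: its end face is now at about (370,375), with a 4 N push. Continuing until it stops.

```bash

python3 -m handwheel '[{"travel":[0,0.004,0],"roll":0,"claw":0},{"travel":[0,0.004,0],"roll":0,"claw":0},{"travel":[0,0.003,0],"roll":0,"claw":0},{"travel":[0,0,0],"roll":0,"claw":0}]' | grep -E "pos|force"
python3 -m handwheel '[{"travel":[0,0.003,0],"roll":0,"claw":0},{"travel":[0,0.002,0],"roll":0,"claw":0},{"travel":[0,0,0],"roll":0,"claw":0}]'| grep -E "pos|force"
```

```text
tool_pos: [0.506, -0.0949, 0.0421]
ft_force: [-3.5, -2.2, -1.1]
gripper_force: 1.8
tool_pos: [0.506, -0.0945, 0.0421]
ft_force: [-6.1, -12.6, 3.5]
gripper_force: 7.0
```

```bash

python3 -m handwheel '[{"travel":[0,0.003,0],"roll":0,"claw":0},{"travel":[0,0,0],"roll":0,"claw":0},{"travel":[0,0,0],"roll":0,"claw":0}]' | grep -E "pos|force"
python3 -m handwheel '[{"travel":[0,-0.02,0],"roll":0,"claw":0},{"travel":[0,-0.04,0],"roll":0,"claw":0},{"travel":[0,-0.03,0],"roll":0,"claw":0},{"travel":[0,0,-0.045],"roll":0,"claw":0},{"travel":[0,0,-0.045],"roll":0,"claw":0},{"travel":[0,-0.04,-0.03],"roll":0,"claw":0},{"travel":[0,-0.04,0],"roll":0,"claw":0},{"travel":[0,0,0],"roll":0,"claw":0},{"travel":[0,0,0],"roll":0,"claw":0}]'| grep -E "pos|force"
python3 - <<'E'
from h import *
rib(.1);rib(.1,'top')
u=np.array([np.cos(np.radians(69)),np.sin(np.radians(69))])
b=r.grab_frame("side");
for c in("side","top"):
    for d in r.spot_point(c,"guide_end")[:1]:
        v,w=d["at"];P=ray(c,w,v,.024);print(c,round(d["score"],2),"unit y",(P[:2]-C)@u)
cv2.imwrite("pics/s7.png",cv2.resize(b[150:280,190:330],None,fx=5,fy=4.6,interpolation=2))
E
```

```text
tool_pos: [0.5061, -0.0943, 0.0421]
ft_force: [-9.6, -17.6, 4.0]
gripper_force: 10.0
tool_pos: [0.4491, -0.2466, 0.1628]
ft_force: [0.8, -0.3, 0.3]
gripper_force: 0.0
side rib unit-angle cand [(357, 65), (359, 65), (355, 60), (353, 55), (1, 55), (351, 48)]
top rib unit-angle cand [(357, 43), (359, 43), (355, 39), (1, 38), (353, 33), (3, 29)]
side 0.74 unit y -0.10616539803485586
top 0.73 unit y -0.11232850416064863
```

View pics/s7.png

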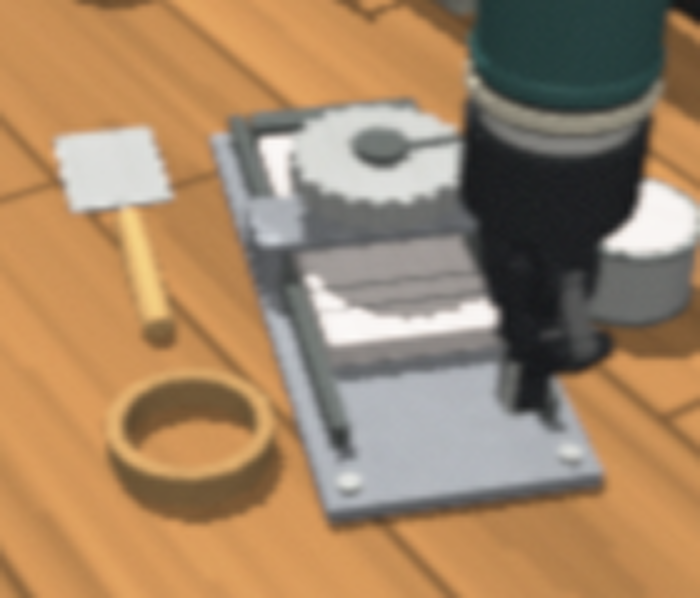

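The rib is back along +x (two turns). The bar's white top reaches the dark stop at about (272,140), and it held a 20 N push without moving. The neighbouring things are where they were and the hand is clear, so I'm handing in.

```bash
python3 -c "
from h import *
print(r.close_job())"
```

```text
the job is handed in; nothing more can be done
None
```

The job is handed in: I measured the collar at about 718° (two turns), and the guide bar held a 20 N push against its end stop without moving. I saw none of the loose things move, though I didn't re-measure them; no verdict was returned.

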